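# Slide the saucepan onto its cooking ring and turn its handle in

### The arm

A 6-joint arm with a two-finger parallel gripper is mounted at the origin on the work surface. World frame = base frame: x ahead of the robot, y to its left, z up, the work surface at z = 0. Lengths are in m, angles in rad, forces in N, time in s.
With the tool pointing down it reaches from about 0.25 to 0.775 m from the base axis. Payload 4 kg.
Tool frame: the origin (TCP) lies at the very end of the fingers, on their centre line; the grasp point (between the pads) lies 19 mm behind it; z points along the fingers, y is the line along which they close (so a half turn about z gives the same grasp; the last joint's range is limited). The gripper opens to 94 mm and grips with 3 to 60 N. Pads are 16 mm wide; open, the fingers measure 119 mm over their backs; the gripper's body (75 mm by 177 mm) begins 78 mm behind the grasp point.
Start: joints at [-1.422, 0.087, 1.371, -0, 1.684, -0.103], TCP at [0.137, -0.533, 0.206] pointing down, gripper open.
Joint ranges: [-3.1, 3.1], [-0.76, 2.03], [0.27, 2.55], [-1.08, 4.22], [0.17, 2.65], [-2.57, 2.57]. Speed limits (rad/s): [2.79, 2.79, 3.14, 3.14, 3.14, 3.14].

### API

Orientations are given as [roll, pitch, yaw] about the fixed x, y, z axes, in that order (R = Rz(yaw) Ry(pitch) Rx(roll)).
In Python, from bench import robot, vision gives the robot as it stands.
- The arm moves only by the shell command python3 -m crank 'ROWS'. ROWS is JSON, a list of rows, each a list of 3 entries, a list of its own where there are three numbers: the closure, from 0 (fully open) to 1 (shut), then the shift along the tool's x, y, z in m, then the turn, a rotation vector about the tool's x, y, z in degrees. A call has 1 to 8 rows; each row shifts and turns the commanded pose from where the row before left it, along the tool's axes as they then stand; what a row does not reach is not made up. A row lasts 1/10 s, in which the tool goes at most 50 mm and 8.59 degrees, less where a joint would pass 70% of its speed; a pose out of reach is approached as far as the arm can. A call with a gripper value outside its range is refused whole. The fingers move at their own pace and stop on an object; the grip force is fixed at half the most. Time passes only in rows, so rows that do not move let the fingers close. It gives the time, the measured TCP pose, the force, the opening and the grip force at its end, in the units of the state.
- robot.get_obs(): the state, without advancing time (a new reading comes with each control period).
- vision.snapshot(name): name is "scene" or "top"; returns a dict with "color" (400x640x3 uint8, red, green, blue), "z_map" (400x640 float32, m along the optical axis (not along the pixel's ray), 0 where there is no reading), "fx", "fy", "cx", "cy" (pixels), "R" (3x3) and "t" (3): a world point X has camera coordinates R X + t. Camera axes: x right, y down, z forward; pixel columns grow to the right and rows downward; lengths in m; the calibration is good to about 2 mm. A picture is of the moment at which its call begins.
- robot.close_job(): hands the job in; it is judged then, once.
The state is a dict: "time": time; "joint_positions": joint angles; "qvel": joint speeds; "joint_torque": joint torques, N m; "tool_pos": TCP position; "ee_rot": TCP orientation; "wrist_force": force on the tool from outside, world axes, zero at the start; "wrist_torque": the same for the moment, N m; "width": finger opening in m; "finger_force": force on a finger pad.
Only numpy, scipy, OpenCV 4.12 (cv2) and the standard library are available. Lean on these libraries where they do the work, as an engineer would, in place of code of your own. Each camera call takes 0.05 s, during which the arm holds its last target. There are 200 camera calls.

### The job

The saucepan was put down between the two cooking rings of the hob with its handle sticking out to the front, where it can be knocked. With the fingertips push it along the glass until its base stands inside the smaller ring, centred on it, and swing its handle round until it lies parallel with the hob's front edge and points away from the larger ring. Slide it steadily, do not grip the handle or lift or tip the pan, keep off the knob of the lid, and leave the mug, the pepper mill and the spice jar where they stand.

Things in the scene. Friction and masses are not known exactly. Their poses are not given: they have to be found in the camera images.
- hob: Black glass induction hob, fixed on the worktop; the glass is 380 mm (its x) by 720 mm (its y) and 4 mm thick, with its sides parallel to the world axes. Origin: centre of its underside, on the worktop (the glass top is 4 mm higher). Its front edge, where the cook stands, is the long edge at its +x side with the row of small printed touch keys.
- small_ring: The smaller cooking ring: a light circle 180 mm in outer diameter (line 3 mm wide) printed on the glass, with a small cross at its centre. Origin: its centre, on the glass top. The two rings lie side by side along y, 350 mm apart between centres; which one lies on which side varies.
- large_ring: The larger cooking ring: a light circle 230 mm in outer diameter printed on the glass, with a small cross. Origin: its centre, on the glass top.
- saucepan: Straight-sided steel saucepan, lid on, about 0.85 kg, loose on the glass, slides easily (2 to 4 N). Body 160 mm in diameter (lid rim 164), 70 mm high; flat base 150 mm in diameter. Its handle runs along its +x; its centre of mass lies about 17 mm from the axis towards the handle. Origin: centre of the base, on the glass; z up. The handle starts within 30 degrees of the world's +x.
- handle_end (a point): Centre of the end face of the saucepan's handle, 250 mm from the pan's axis and 49 mm above its base. The handle is straight, level and black, 22 mm wide, 15 mm thick, and runs from the pan's wall (80 mm from the axis) to this point.
- lid_knob (a point): Top of the black knob (30 mm wide) in the middle of the saucepan's lid, on the pan's axis, 109 mm above its base. The lid and the pan move as one piece; the lid rises from 70 mm at its rim to 84 mm at the knob. Keep off the knob.
- mug: Blue mug, 80 mm across and 92 mm high, handle at its +y, standing on the worktop beside the hob. Origin: centre of its underside. Leave it alone.
- pepper_mill: Dark wooden pepper mill, 58 mm across and 150 mm high, standing on the worktop beside the hob. Origin: centre of its underside. Leave it alone.
- spice_jar: Amber jar with a steel cap, 56 mm across and 100 mm high, standing on the worktop beside the hob. Origin: centre of its underside. Leave it alone.

How it is judged:
At the end, for the whole second after the job is handed in: Saucepan flat on the glass, its centre within 15 mm of the smaller ring's centre; handle within 15 degrees of parallel with the hob's front edge, pointing away from the larger ring; mug, mill and jar within 20 mm of where they stood (horizontal distance between saucepan and small_ring below 0.015 m and angle between the x axis of saucepan and the y axis of hob, either way round below 0.26 rad and horizontal distance between handle_end and large_ring above 0.45 m and angle between saucepan's own z axis and vertical below 0.05 rad and height (world z) of saucepan below 0.008 m and linear speed of saucepan below 0.01 m/s and angular speed of saucepan below 0.05 rad/s and distance of each of mug, pepper_mill, spice_jar from where it was at the start of the episode below 0.02 m and angle between each of mug, pepper_mill, spice_jar's own z axis and vertical below 0.1 rad); the robot touches nothing.
It fails at once if the saucepan is lifted off the glass or tipped by more than 7 degrees (height (world z) of saucepan above 0.013 m or angle between saucepan's own z axis and vertical above 0.12 rad).
It fails at once if the handle is gripped (pressed from both sides at once) (contact force between the fingers and saucepan_c4 above 1 N and contact force between the fingers and saucepan_c5 above 1 N).
It fails at once if the fingers press on the knob of the lid (contact force between the fingers and saucepan_c3 above 1 N).
It fails at once if the saucepan is shoved along faster than 0.4 m/s (linear speed of saucepan above 0.4 m/s).
It fails at once if the mug, the pepper mill or the spice jar is knocked over or pushed away (distance of any of mug, pepper_mill, spice_jar from where it was at the start of the episode above 0.03 m or angle between any of mug, pepper_mill, spice_jar's own z axis and vertical above 0.35 rad).
It also fails if it takes over 67 s, if anything falls off the work surface, if the arm or the gripper's body presses on something with over 40 N, if the wrist force passes 120 N, or if a joint passes its speed limit or range.

## Working session

There is one attempt and no reset: what is moved stays moved. The work goes in short steps, Python scripts to look and compute and a shell command to move; the robot and the scene stay as the last step left them, time stands still between calls to the robot, and variables do not carry over. Pictures are saved under pics/ and viewed, at most 10 in all, crops included, and the job is handed in when it is done.

```bash
ls; mkdir -p pics; python3 - <<'E'
from bench import robot, vision
import cv2,numpy as np
for n in("scene","top"):
    s=vision.snapshot(n); cv2.imwrite(f"pics/{n}0.png",s["color"][:,:,::-1]); np.savez(f"{n}0.npz",**s)
    print(n,s["fx"],s["cx"],s["cy"],np.round(s["R"],3).tolist(),np.round(s["t"],3))
o=robot.get_obs();print(o)
E
```

```text
pics
scene 374.973047623317 318.45190530648176 205.46727922565933 [[-0.138, 0.99, -0.017], [0.738, 0.091, -0.668], [-0.66, -0.104, -0.744]] [ 0.094 -0.333  1.775]
top 462.53554337291325 319.5310849336198 196.28359618271907 [[-0.027, -1.0, -0.015], [-0.98, 0.03, -0.198], [0.198, 0.009, -0.98]] [0.037 0.532 1.534]
{'time': 0.1, 'joint_positions': array([-1.42211823e+00,  8.78757777e-02,  1.37205185e+00, -1.03040003e-05,
        1.68356285e+00, -1.03121398e-01]), 'qvel': array([-0.00136214, -0.00067297, -0.00190342, -0.00170867, -0.00061135,
        0.00191563]), 'joint_torque': array([ 1.81412750e-03, -3.41253841e+01, -3.03300798e+01,  7.19826878e-02,
        3.04357661e-02, -9.92527430e-05]), 'tool_pos': array([ 0.13694233, -0.532199  ,  0.20445011]), 'ee_rot': array([-3.13970385e+00, -1.85173793e-04,  2.51798175e-01]), 'wrist_force': array([1.26061705, 0.70810968, 0.09219468]), 'wrist_torque': array([-0.04124805,  0.05191192,  0.05123734]), 'finger_force': 0.0, 'width': 0.0941671807187951}
```

View pics/top0.png

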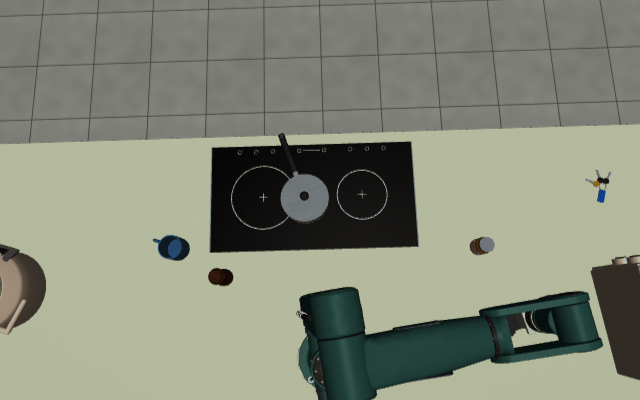

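View pics/scene0.png

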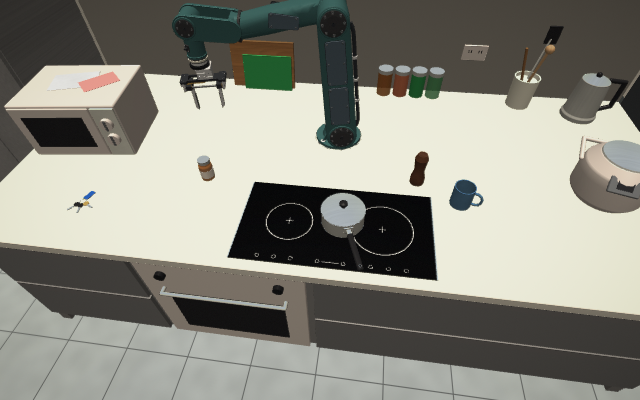

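The top view shows the large ring at (263,197), the small ring at (362,194), the pan with its knob at about (304,196) and the handle end at (282,135). The spice jar is at (482,246), the mill at (221,277) and the mug at (174,248). Next I'll measure these.

```bash
cat > h.py <<'E'
import cv2,numpy as np
def ray(s,px,z):
    R,t=s["R"],s["t"]; px=np.atleast_2d(np.asarray(px,float)).astype(float)
    d=np.c_[(px[:,0]-s["cx"])/s["fx"],(px[:,1]-s["cy"])/s["fy"],np.ones(len(px))]@R
    c=-R.T@t
    return c+d*((z-c[2])/d[:,2])[:,None]
def circ(P):
    A=np.c_[2*P[:,:2],np.ones(len(P))];x=np.linalg.lstsq(A,(P[:,:2]**2).sum(1),rcond=None)[0]
    return x[0],x[1],np.sqrt(x[2]+x[0]**2+x[1]**2)
def rob(P):
    for _ in range(8):
        c=circ(P);r=abs(np.hypot(P[:,0]-c[0],P[:,1]-c[1])-c[2]);P=P[r<max(.003,1.5*np.median(r))]
    return np.round(c,4),len(P)
def pts3(s):
    """world point of every depth pixel"""
    h,w=s["z_map"].shape;v,u=np.mgrid[:h,:w];z=s["z_map"]
    C=np.stack([(u-s["cx"])/s["fx"]*z,(v-s["cy"])/s["fy"]*z,z],-1)
    return (C-s["t"])@s["R"]
def pan(s,win):
    """win: world x0,x1,y0,y1 holding the pan; from depth + colour"""
    W=pts3(s);ok=(s["z_map"]>0)&(W[...,0]>win[0])&(W[...,0]<win[1])&(W[...,1]>win[2])&(W[...,1]<win[3])
    top=ok&(W[...,2]>.066)&(W[...,2]<.1)
    n,l,st,_=cv2.connectedComponentsWithStats(top.astype(np.uint8));m=(l==1+st[1:,4].argmax()).astype(np.uint8)
    cn=max(cv2.findContours(m,0,1)[0],key=cv2.contourArea)[:,0]
    c,k=rob(ray(s,cn,.074))
    hd=ok&(W[...,2]>.038)&(W[...,2]<.064)&(np.hypot(W[...,0]-c[0],W[...,1]-c[1])>.1)&(np.hypot(W[...,0]-c[0],W[...,1]-c[1])<.265)
    H=W[hd]
    kn=W[ok&(W[...,2]>.1)&(W[...,2]<.12)]
    d=(H-[c[0],c[1],0])[:,:2].mean(0) if len(H) else np.zeros(2)
    far=np.hypot(*(H[:,:2]-c[:2]).T).max() if len(H) else 0
    return c,k,len(H),np.degrees(np.arctan2(d[1],d[0])),far,kn.mean(0) if len(kn) else None
E
python3 - <<'E'
from h import *
for n in("top","scene"):
    s=dict(np.load(n+"0.npz"));g=cv2.cvtColor(s["color"],6+1)  # RGB2GRAY
    W=pts3(s)
    print(n,"pan",pan(s,(.3,.85,-.3,.3)))
    for nm,p in (dict(S=(362,194),L=(263,197)) if n=="top" else dict(S=(289,220.5),L=(382,230))).items():
        c0=ray(s,p,.004)[0];v,u=np.nonzero(g>70);P=ray(s,np.c_[u,v],.004);r=np.hypot(*(P-c0)[:,:2].T)
        R=.0885 if nm=="S" else .1135
        print(nm,c0.round(4),"circle",rob(P[abs(r-R)<.012]))
    hsv=cv2.cvtColor(s["color"],cv2.COLOR_RGB2HSV)
    # glass corners & standing objects
    for nm,z0,z1,b in(("jar",.09,.115,(.2,.6,-.6,-.25)),("mill",.1,.17,(.2,.55,.1,.5)),("mug",.08,.11,(.2,.7,.3,.7))):
        m=(W[...,2]>z0)&(W[...,2]<z1)&(W[...,0]>b[0])&(W[...,0]<b[1])&(W[...,1]>b[2])&(W[...,1]<b[3])
        Q=W[m];print(nm,len(Q),Q.min(0).round(3),Q.max(0).round(3)) if len(Q) else print(nm,0)
s=dict(np.load("top0.npz"));print("corners",ray(s,[(211,148),(411,142),(418,246),(210,252)],.004).round(3))
print("handle end",ray(s,(282,135),.06).round(3))
E
```

```text
top pan (array([0.5262, 0.0729, 0.0804]), 133, 220, np.float64(18.999776691048783), np.float64(0.2500201965991247), array([0.5251959 , 0.07271416, 0.11135233]))
S [ 0.5466 -0.1288  0.004 ] circle (array([ 0.5466, -0.1272,  0.0882]), 194)
L [0.5464 0.2222 0.004 ] circle (array([0.5464, 0.2223, 0.1134]), 261)
jar 192 [ 0.327 -0.541  0.09 ] [ 0.373 -0.491  0.107]
mill 229 [0.245 0.329 0.1  ] [0.296 0.381 0.157]
mug 154 [0.249 0.332 0.08 ] [0.41  0.571 0.108]
scene pan (array([0.5278, 0.0698, 0.0816]), 108, 244, np.float64(18.445349253883197), np.float64(0.24936847882871654), array([0.53078982, 0.06945508, 0.10950199]))
S [ 0.548  -0.1312  0.004 ] circle (array([ 0.5463, -0.1314,  0.0884]), 144)
L [0.5501 0.2193 0.004 ] circle (array([0.5472, 0.2187, 0.1131]), 204)
jar 99 [ 0.324 -0.545  0.09 ] [ 0.377 -0.495  0.105]
mill 176 [0.257 0.327 0.1  ] [0.302 0.376 0.153]
mug 195 [0.277 0.33  0.08 ] [0.415 0.561 0.109]
corners [[ 0.734  0.411  0.004]
 [ 0.733 -0.314  0.004]
 [ 0.357 -0.314  0.004]
 [ 0.357  0.407  0.004]]
handle end [[0.755 0.147 0.06 ]]
```

Both views agree on sizes, heights and offsets:

| Item | Position or angle |
|---|---|
| Pan centre | (0.527, 0.071) |
| Handle direction | 18.7° |
| Small ring | (0.5465, -0.129) |

The plan is to swing the handle clockwise with the closed fingertips, then push the body in -y with two open fingertips. First I close the fingers and turn the tool.

```bash
python3 -m crank '[[1,[0,0,0],[0,0,-8.5]],[1,[0,0,0],[0,0,-8.5]],[1,[0,0,0],[0,0,-8.5]],[1,[0,0,0],[0,0,-8.5]],[1,[0,0,0],[0,0,-8.5]],[1,[0,0,0],[0,0,-8.5]]]'
python3 -m crank '[[1,[0,0,0],[0,0,-8.5]],[1,[0,0,0],[0,0,-8.5]],[1,[0,0,0],[0,0,-8.5]],[1,[0,0,0],[0,0,-8.5]],[1,[0,0,0],[0,0,-8.5]],[1,[0,0,0],[0,0,-1]]]'
cat >> h.py <<'E'
from scipy.spatial.transform import Rotation as Ro
def totool(o,target,yaw=None):
    """shift in tool axes to a world point and turn about tool z (deg) to a yaw"""
    R=Ro.from_euler("xyz",o["ee_rot"]).as_matrix();d=R.T@(np.asarray(target)-o["tool_pos"])
    y=np.degrees(np.arctan2(R[1,0],R[0,0]))
    return "tool",(d*1000).round(1),"mm; at",o["tool_pos"].round(4),"yaw",round(y,2),"turn",None if yaw is None else -round((yaw-y+180)%360-180,2),"F",o["wrist_force"].round(1),"t",o["time"]
E
python3 -c "
from h import *;from bench import robot;print(totool(robot.get_obs(),(.672,.156,.19),108.7))"
```

```text
time: 0.7
tool_pos: [0.137, -0.5324, 0.2048]
ee_rot: [-3.141, -0.001, 1.148]
wrist_force: [0.5, -0.5, -0.7]
width: 0.0494
finger_force: 0.0
time: 1.3
tool_pos: [0.137, -0.5324, 0.2049]
ee_rot: [3.141, -0.001, 1.902]
wrist_force: [0.6, -1.0, -0.6]
width: 0.0024
finger_force: 0.0
('tool', array([477.1, 729.7,  15.5]), 'mm; at', array([ 0.137 , -0.5324,  0.2049]), 'yaw', np.float64(108.96), 'turn', np.float64(0.26), 'F', array([ 0.6, -1. , -0.6]), 't', 1.3)
```

```bash
python3 -m crank '[[1,[0.02,0.03,0],[0,0,0]],[1,[0.02,0.03,0],[0,0,0]],[1,[0.02,0.03,0],[0,0,0]],[1,[0.02,0.03,0],[0,0,0]],[1,[0.02,0.03,0],[0,0,0]],[1,[0.02,0.03,0],[0,0,0]],[1,[0.02,0.03,0],[0,0,0]],[1,[0.02,0.03,0],[0,0,0]]]'
python3 -m crank '[[1,[0.02,0.03,0],[0,0,0]],[1,[0.02,0.03,0],[0,0,0]],[1,[0.02,0.03,0],[0,0,0]],[1,[0.02,0.03,0],[0,0,0]],[1,[0.02,0.03,0],[0,0,0]],[1,[0.02,0.03,0],[0,0,0]],[1,[0.02,0.03,0],[0,0,0]],[1,[0.02,0.03,0],[0,0,0]]]'
python3 -m crank '[[1,[0.02,0.03,0],[0,0,0]],[1,[0.02,0.03,0],[0,0,0]],[1,[0.02,0.03,0],[0,0,0]],[1,[0.02,0.03,0],[0,0,0]],[1,[0.02,0.03,0],[0,0,0]],[1,[0.02,0.03,0],[0,0,0]],[1,[0.02,0.03,0],[0,0,0]]]'
python3 -c "
from h import *;from bench import robot;print(totool(robot.get_obs(),(.672,.156,.034),108.7))"
```

```text
time: 2.1
tool_pos: [0.3127, -0.3021, 0.2053]
ee_rot: [3.142, -0.0, 1.898]
wrist_force: [0.3, -0.9, -0.1]
width: 0.0003
finger_force: 0.0
time: 2.9
tool_pos: [0.4878, -0.0729, 0.2052]
ee_rot: [-3.141, 0.0, 1.898]
wrist_force: [-0.1, 0.0, 0.3]
width: 0.0006
finger_force: 0.0
time: 3.6
tool_pos: [0.6411, 0.1275, 0.2049]
ee_rot: [-3.141, -0.0, 1.898]
wrist_force: [0.6, -0.6, -0.2]
width: 0.0004
finger_force: 0.0
('tool', array([ 17. ,  38.6, 170.8]), 'mm; at', array([0.6411, 0.1275, 0.2049]), 'yaw', np.float64(108.76), 'turn', np.float64(0.06), 'F', array([ 0.6, -0.6, -0.2]), 't', 3.6)
```

```bash
python3 -m crank '[[1,[0.009,0.02,0],[0,0,0]],[1,[0.008,0.018,0.03],[0,0,0]],[1,[0,0,0.04],[0,0,0]],[1,[0,0,0.04],[0,0,0]],[1,[0,0,0.03],[0,0,0]],[1,[0,0,0.02],[0,0,0]],[1,[0,0,0.01],[0,0,0]]]'
python3 -m crank '[[1,[-0.008,0,0],[0,0,0]],[1,[-0.006,0,0],[0,0,0]],[1,[-0.005,0,0],[0,0,1]],[1,[-0.0085,0.001,0],[0,0,3]],[1,[-0.0085,0.001,0],[0,0,3]],[1,[-0.0085,0.001,0],[0,0,3]],[1,[-0.0085,0.001,0],[0,0,3]],[1,[0,0,0],[0,0,0]]]'
cat > look.py <<'E'
from h import *;from bench import robot,vision
import sys
o=robot.get_obs();print(totool(o,o["tool_pos"]))
for n in("top","scene"):
    s=vision.snapshot(n);np.savez(n+"1.npz",**s)
    if len(sys.argv)>1: cv2.imwrite(f"pics/{n}{sys.argv[1]}.png",s["color"][:,:,::-1])
    try: print(n,*pan(s,(.3,.85,-.45,.3)))
    except Exception as e: print(n,e)
E
python3 look.py a
```

```text
time: 4.3
tool_pos: [0.6689, 0.1544, 0.0316]
ee_rot: [-3.136, -0.001, 1.899]
wrist_force: [-0.1, 0.8, -0.4]
width: 0.0003
finger_force: 0.0
time: 5.1
tool_pos: [0.6903, 0.103, 0.0374]
ee_rot: [3.138, 0.001, 1.672]
wrist_force: [1.5, 0.3, -0.2]
width: 0.0004
finger_force: 0.0
('tool', array([0., 0., 0.]), 'mm; at', array([0.6903, 0.103 , 0.0374]), 'yaw', np.float64(95.78), 'turn', None, 'F', array([ 1.5,  0.3, -0.2]), 't', 5.1)
top [0.5272 0.038  0.0505] 24 8 13.533586622694804 0.16816854920905344 None
scene [0.5307 0.0537 0.0683] 22 126 8.025888212463546 0.2500491863291964 [0.53114001 0.05512305 0.11207227]
```

View pics/scenea.png

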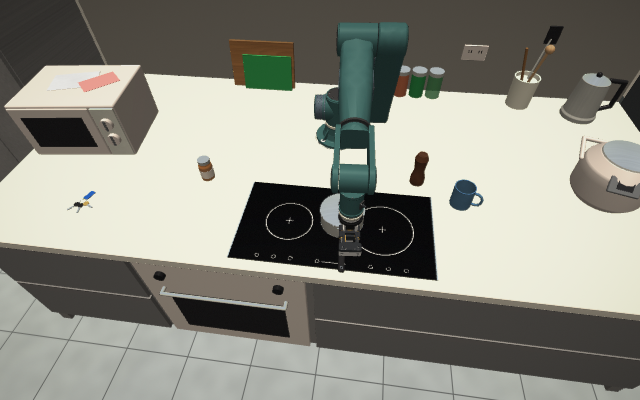

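The gripper hides most of the lid at (345,215), but the handle is still visible to its end at about (342,268) and is swinging as expected. I'll continue the arc.

```bash
python3 -m crank '[[1,[-0.0085,0.001,0.001],[0,0,3]],[1,[-0.0085,0.001,0.001],[0,0,3]],[1,[-0.0085,0.001,0.001],[0,0,3]],[1,[-0.0085,0.001,0],[0,0,3]],[1,[-0.0085,0.001,0],[0,0,3]],[1,[-0.0085,0.001,0],[0,0,3]],[1,[-0.0085,0.001,0],[0,0,3]],[1,[0,0,0],[0,0,0]]]'
python3 look.py b
```

```text
time: 6.0
tool_pos: [0.6929, 0.0445, 0.0332]
ee_rot: [3.14, 0.0, 1.307]
wrist_force: [-0.1, -0.2, -0.0]
width: 0.0003
finger_force: 0.0
('tool', array([0., 0., 0.]), 'mm; at', array([0.6929, 0.0445, 0.0332]), 'yaw', np.float64(74.91), 'turn', None, 'F', array([-0.1, -0.2, -0. ]), 't', 6.0)
top [0.5315 0.105  0.046 ] 20 36 -30.426443399867466 0.20954785073325707 None
scene [0.5306 0.0771 0.0712] 30 107 -17.445826152753806 0.25398730366637495 [0.57297271 0.06818325 0.10957091]
```

View pics/sceneb.png

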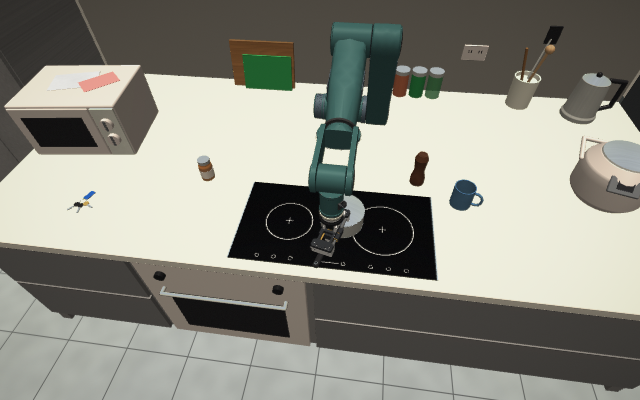

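The pan is turning almost about its own axis and the handle end is now at about (318,263). I'll keep going.

```bash
python3 -m crank '[[1,[-0.0085,0.001,0],[0,0,3]],[1,[-0.0085,0.001,0],[0,0,3]],[1,[-0.0085,0.001,0],[0,0,3]],[1,[-0.0085,0.001,0],[0,0,3]],[1,[-0.0085,0.001,0],[0,0,3]],[1,[-0.0085,0.001,0],[0,0,3]],[1,[-0.0085,0.001,0],[0,0,3]],[1,[-0.0085,0.001,0],[0,0,3]]]'
python3 -m crank '[[1,[-0.0085,0.001,0],[0,0,3]],[1,[-0.0085,0.001,0],[0,0,3]],[1,[-0.0085,0.001,0],[0,0,3]],[1,[-0.0085,0.001,0],[0,0,3]],[1,[-0.0085,0.001,0],[0,0,3]],[1,[-0.0085,0.001,0],[0,0,3]],[1,[0,0,0],[0,0,0]]]'
python3 look.py c
```

```text
time: 6.9
tool_pos: [0.671, -0.0185, 0.0328]
ee_rot: [3.141, -0.001, 0.889]
wrist_force: [0.1, 1.6, 1.1]
width: 0.0006
finger_force: 0.4
time: 7.6
tool_pos: [0.6376, -0.0584, 0.0328]
ee_rot: [3.141, -0.0, 0.575]
wrist_force: [0.2, -0.5, -0.5]
width: 0.0005
finger_force: 0.0
('tool', array([0., 0., 0.]), 'mm; at', array([ 0.6376, -0.0584,  0.0328]), 'yaw', np.float64(32.97), 'turn', None, 'F', array([ 0.2, -0.5, -0.5]), 't', 7.6)
top [0.5282 0.0742 0.0725] 39 118 -58.36507420939751 0.2539956496349918 [0.52472782 0.06493221 0.11161   ]
scene [0.5275 0.0626 0.081 ] 64 217 -53.419502113932076 0.24960814062536418 [0.53950988 0.05412251 0.10954072]
```

View pics/scenec.png

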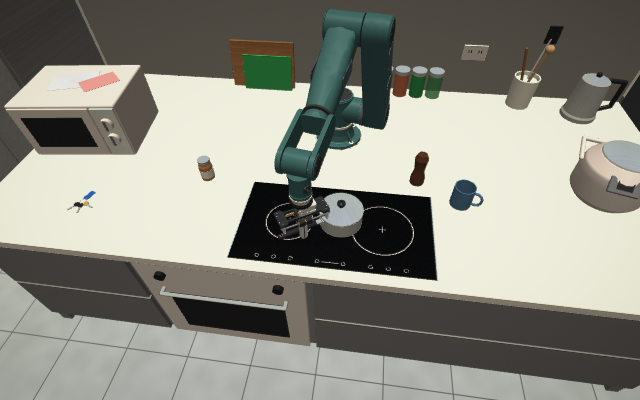

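The pan shows at (342,212) with the handle at about -57° and the centre barely moved. I'll finish the swing, back off and rise.

```bash
python3 -m crank '[[1,[-0.0085,0.001,0],[0,0,3]],[1,[-0.0085,0.001,0],[0,0,3]],[1,[-0.0085,0.001,0],[0,0,3]],[1,[-0.0085,0.001,0],[0,0,3]],[1,[-0.0085,0.001,0],[0,0,3]],[1,[-0.0085,0.001,0],[0,0,3]],[1,[-0.0085,0.001,0],[0,0,3]],[1,[-0.0085,0.001,0],[0,0,3]]]'
python3 -m crank '[[1,[-0.0085,0.001,0],[0,0,3]],[1,[-0.0085,0.001,0],[0,0,3]],[1,[-0.007,0.001,0],[0,0,3]],[1,[0,0,0],[0,0,0]],[1,[0.01,0,0],[0,0,0]],[1,[0.02,0,0],[0,0,0]],[1,[0,0,-0.04],[0,0,0]],[1,[0,0,-0.05],[0,0,0]]]'
python3 -m crank '[[0,[0,0,-0.04],[0,0,0]],[0,[0,0,-0.02],[0,0,0]],[0,[0,0,0],[0,0,0]]]'
python3 look.py d
```

```text
time: 8.5
tool_pos: [0.5791, -0.0912, 0.0327]
ee_rot: [3.141, -0.001, 0.156]
wrist_force: [1.3, -0.7, 0.4]
width: 0.0003
finger_force: 0.4
time: 9.3
tool_pos: [0.5843, -0.0961, 0.1195]
ee_rot: [-3.139, 0.008, 0.001]
wrist_force: [1.1, -0.4, -0.5]
width: 0.0001
finger_force: 0.0
time: 9.6
tool_pos: [0.5884, -0.0973, 0.1875]
ee_rot: [3.139, -0.01, 0.001]
wrist_force: [-0.5, 0.6, 0.6]
width: 0.0209
finger_force: 0.0
('tool', array([0., 0., 0.]), 'mm; at', array([ 0.5884, -0.0973,  0.1875]), 'yaw', np.float64(0.03), 'turn', None, 'F', array([-0.5,  0.6,  0.6]), 't', 9.6)
top [0.5196 0.0664 0.0801] 89 41 -85.63799969555218 0.2498588645725236 [0.51797215 0.06542425 0.11091993]
scene [0.5216 0.0623 0.0814] 107 220 -85.22792201338903 0.24912272853437806 [0.52478192 0.06319425 0.11012783]
```

The handle is at -85.4° and the pan at (0.5205, 0.064). I'll turn the tool to yaw 97.7°, open the fingers and move behind the pan for a two-fingertip push.

```bash
python3 -m crank '[[0,[0,0,0],[0,0,-8.5]],[0,[0,0,0],[0,0,-8.5]],[0,[0,0,0],[0,0,-8.5]],[0,[0,0,0],[0,0,-8.5]],[0,[0,0,0],[0,0,-8.5]],[0,[0,0,0],[0,0,-8.5]]]'
python3 -m crank '[[0,[0,0,0],[0,0,-8.5]],[0,[0,0,0],[0,0,-8.5]],[0,[0,0,0],[0,0,-8.5]],[0,[0,0,0],[0,0,-8.5]],[0,[0,0,0],[0,0,-8.5]],[0,[0,0,0],[0,0,-4.2]],[0,[0,0,0],[0,0,0]]]'
python3 -c "
from h import *;from bench import robot;o=robot.get_obs();print(totool(o,(.5065,.168,.025),97.7),o['width'])"
```

```text
time: 10.3
tool_pos: [0.5839, -0.0966, 0.1788]
ee_rot: [-3.136, 0.002, 0.896]
wrist_force: [-0.3, 0.4, 0.1]
width: 0.0769
finger_force: 0.0
time: 11.0
tool_pos: [0.584, -0.0967, 0.1792]
ee_rot: [-3.137, -0.002, 1.704]
wrist_force: [-0.1, -0.2, 0.3]
width: 0.0938
finger_force: 0.0
('tool', array([272.3, -40.8, 154.9]), 'mm; at', array([ 0.584 , -0.0967,  0.1792]), 'yaw', np.float64(97.64), 'turn', np.float64(-0.06), 'F', array([-0.1, -0.2,  0.3]), 't', 11.0) 0.09381970861489176
```

```bash
python3 -m crank '[[0,[0.04,-0.006,0],[0,0,0]],[0,[0.04,-0.006,0],[0,0,0]],[0,[0.04,-0.006,0],[0,0,0]],[0,[0.04,-0.006,0],[0,0,0]],[0,[0.04,-0.006,0],[0,0,0]],[0,[0.04,-0.006,0],[0,0,0]],[0,[0.032,-0.005,0],[0,0,0]],[0,[0,0,0],[0,0,0]]]'
python3 -m crank '[[0,[0,0,0.035],[0,0,0]],[0,[0,0,0.035],[0,0,0]],[0,[0,0,0.035],[0,0,0]],[0,[0,0,0.03],[0,0,0]],[0,[0,0,0.015],[0,0,0]],[0,[0,0,0],[0,0,0]]]'
python3 -c "
from h import *;from bench import robot;o=robot.get_obs();print(totool(o,(.5365,-.0545,.025),97.7),o['width'])"; python3 look.py e
```

```text
time: 11.8
tool_pos: [0.5063, 0.1705, 0.1807]
ee_rot: [-3.138, -0.001, 1.708]
wrist_force: [0.1, -0.8, -0.4]
width: 0.0943
finger_force: 0.0
time: 12.4
tool_pos: [0.5052, 0.1655, 0.0279]
ee_rot: [-3.133, 0.001, 1.702]
wrist_force: [0.5, 0.5, 0.3]
width: 0.0938
finger_force: 0.0
('tool', array([-222.2,    2.3,    3.1]), 'mm; at', array([0.5052, 0.1655, 0.0279]), 'yaw', np.float64(97.53), 'turn', np.float64(-0.17), 'F', array([0.5, 0.5, 0.3]), 't', 12.4) 0.09376489413403367
('tool', array([0., 0., 0.]), 'mm; at', array([0.5052, 0.1655, 0.0279]), 'yaw', np.float64(97.53), 'turn', None, 'F', array([0.5, 0.5, 0.3]), 't', 12.4)
top [0.5197 0.0636 0.0788] 60 244 -86.37040981839198 0.24685947988797682 [0.51801647 0.06551806 0.11116117]
scene [0.5214 0.0621 0.0811] 100 244 -83.53633789640493 0.2486115559692762 [0.52785111 0.0717725  0.10912244]
```

View pics/scenee.png

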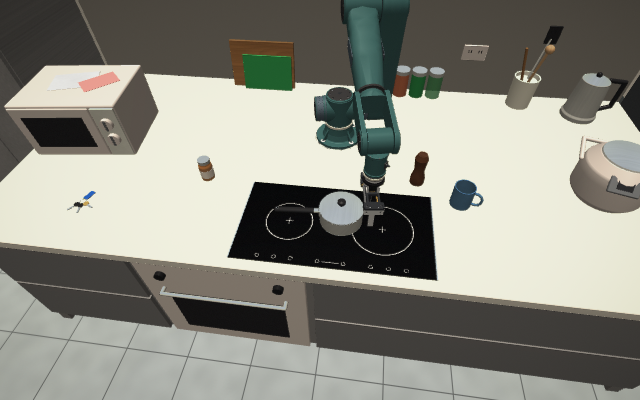

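The pan sits at (342,212) with its handle pointing left over the small ring, and the two open fingers are behind it at about (370,215), clear of it. I'll push 160 of the 222 mm, then check.

```bash
python3 -m crank '[[0,[-0.008,0,0],[0,0,0]],[0,[-0.008,0,0],[0,0,0]],[0,[-0.006,0,0],[0,0,0]],[0,[-0.006,0,0],[0,0,0]],[0,[-0.006,0,0],[0,0,0]],[0,[-0.006,0,0],[0,0,0]],[0,[-0.008,0,0],[0,0,0]],[0,[-0.008,0,0],[0,0,0]]]'
python3 -m crank '[[0,[-0.008,0,0],[0,0,0]],[0,[-0.008,0,0],[0,0,0]],[0,[-0.008,0,0],[0,0,0]],[0,[-0.008,0,0],[0,0,0]],[0,[-0.008,0,0],[0,0,0]],[0,[-0.008,0,0],[0,0,0]],[0,[-0.008,0,0],[0,0,0]],[0,[-0.008,0,0],[0,0,0]]]'
python3 -m crank '[[0,[-0.008,0,0],[0,0,0]],[0,[-0.008,0,0],[0,0,0]],[0,[-0.008,0,0],[0,0,0]],[0,[-0.008,0,0],[0,0,0]],[0,[-0.008,0,0],[0,0,0]],[0,[0,0,0],[0,0,0]]]'
python3 look.py f;python3 -c "
from h import *;from bench import robot;o=robot.get_obs();print(totool(o,(.5365,-.0545,.025),97.7),o['width'])"
```

```text
time: 13.3
tool_pos: [0.516, 0.1115, 0.0329]
ee_rot: [3.141, -0.001, 1.704]
wrist_force: [-1.1, 4.1, 1.8]
width: 0.0942
finger_force: 2.2
time: 14.1
tool_pos: [0.5243, 0.0476, 0.0328]
ee_rot: [3.141, -0.0, 1.704]
wrist_force: [-0.3, 4.8, 5.3]
width: 0.0942
finger_force: 2.8
time: 14.7
tool_pos: [0.5296, 0.0064, 0.0323]
ee_rot: [-3.141, 0.002, 1.703]
wrist_force: [0.9, 1.0, 0.9]
width: 0.094
finger_force: 0.4
('tool', array([0., 0., 0.]), 'mm; at', array([0.5296, 0.0064, 0.0323]), 'yaw', np.float64(97.57), 'turn', None, 'F', array([0.9, 1. , 0.9]), 't', 14.7)
top [ 0.5357 -0.0753  0.0698] 35 230 -84.39125945992082 0.23726032769239538 [ 0.53604901 -0.06639319  0.11083545]
scene [ 0.5395 -0.0664  0.0817] 69 225 -83.91225009729749 0.2478971918441081 [ 0.54639635 -0.05931893  0.10944311]
('tool', array([-61.9,  -0.6,   6.9]), 'mm; at', array([0.529 , 0.007 , 0.0317]), 'yaw', np.float64(97.59), 'turn', np.float64(-0.11), 'F', array([-0. , -0.5,  0.4]), 't', 14.8) 0.09399876983171469
```

View pics/scenef.png

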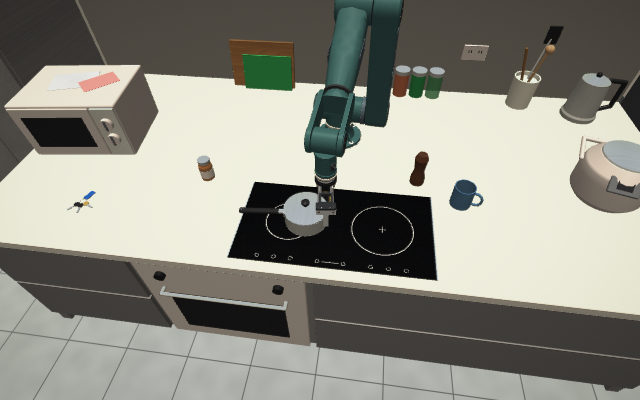

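The pan is at (306,213) with the handle still pointing left, and about 62–65 mm remain. I'll push 60 mm, back off, rise and check.

```bash
python3 -m crank '[[0,[-0.007,0,0],[0,0,0]],[0,[-0.008,0,0],[0,0,0]],[0,[-0.008,0,0],[0,0,0]],[0,[-0.008,0,0],[0,0,0]],[0,[-0.008,0,0],[0,0,0]],[0,[-0.008,0,0],[0,0,0]],[0,[-0.007,0,0],[0,0,0]],[0,[-0.006,0,0],[0,0,0]]]'
python3 -m crank '[[0,[0,0,0],[0,0,0]],[0,[0.01,0,0],[0,0,0]],[0,[0.02,0,0],[0,0,0]],[0,[0.04,0,0],[0,0,0]],[0,[0.04,0,-0.02],[0,0,0]],[0,[0.02,0,-0.045],[0,0,0]],[0,[0,0,-0.045],[0,0,0]],[0,[0,0,-0.04],[0,0,0]]]'
python3 look.py g
```

```text
time: 15.6
tool_pos: [0.5374, -0.0518, 0.0323]
ee_rot: [-3.141, 0.0, 1.703]
wrist_force: [-0.0, 2.7, -1.3]
width: 0.0937
finger_force: 1.3
time: 16.4
tool_pos: [0.5202, 0.0793, 0.1852]
ee_rot: [3.139, 0.001, 1.706]
wrist_force: [1.6, 0.1, 0.3]
width: 0.094
finger_force: 0.0
('tool', array([0., 0., 0.]), 'mm; at', array([0.5202, 0.0793, 0.1852]), 'yaw', np.float64(97.77), 'turn', None, 'F', array([1.6, 0.1, 0.3]), 't', 16.4)
top [ 0.5454 -0.1227  0.0805] 135 253 -86.07635246588319 0.24726927692253445 [ 0.54440071 -0.12266939  0.1109602 ]
scene [ 0.5465 -0.1259  0.0814] 104 224 -84.68756790510474 0.2489874765109505 [ 0.54989987 -0.12478094  0.11010734]
```

View pics/topg.png

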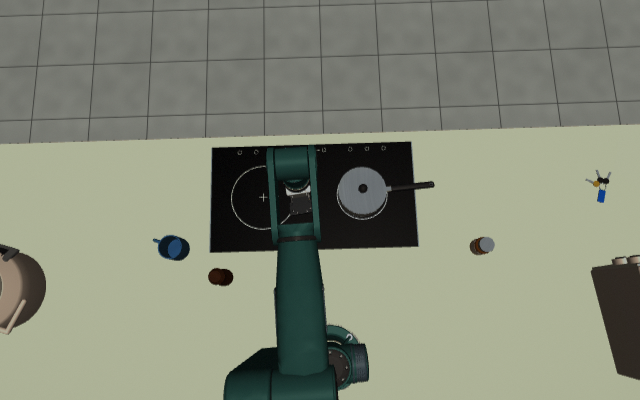

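The pan stands on the small ring at about (362,192), 5 mm off centre (limit 15). The handle is about 5° off parallel (limit 15), pointing away from the large ring. The mug, mill and jar are unmoved, and the arm is clear.

```bash
python3 -c "
from bench import robot;print(robot.close_job())"
```

```text
the job is handed in; nothing more can be done
None
```

The job is handed in, result not reported back: by my last camera check the saucepan stood about 5 mm from the small ring's centre, handle about 5° off parallel with the front edge and pointing away from the large ring, with mug, mill and jar where they stood.

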